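# Hang the hand-hole board on the drop-latch peg

## Robot

A 6-joint arm with a two-finger parallel gripper is mounted at the origin on the work surface. World frame = base frame: x ahead of the robot, y to its left, z up, the work surface at z = 0. Lengths are in m, angles in rad, forces in N, time in s.
With the tool pointing down it reaches from about 0.35 to 0.85 m from the base axis. Payload 8.1 kg.
Tool frame: the origin (TCP) lies at the very end of the fingers, on their centre line; the grasp point (between the pads) lies 19 mm behind it; x points along the fingers, y is the direction in which the jaws open and shut, and the axes are right-handed (so a half turn about x gives the same grasp; the last joint's range is limited). The gripper opens to 93 mm and grips with 3 to 60 N. Pads are 15 mm wide; open, the fingers measure 128 mm over their backs; the gripper's body (75 mm by 188 mm) begins 65 mm behind the grasp point.
Start: joints at [-1.296, 0.13, 1.488, -0, 1.523, -0.085], TCP at [0.211, -0.562, 0.219] pointing down, gripper open.
Joint ranges: [-2.96, 2.96], [-0.89, 2.26], [0.02, 2.5], [-1.34, 4.48], [0, 2.73], [-2.66, 2.66]. Speed limits (rad/s): [2.39, 2.39, 2.79, 3.14, 3.14, 3.14].

## Interface

Orientations are given as a rotation vector (axis times angle).
In Python, from plant import * gives the robot as it stands. The module is installed in compiled form; this text tells all that it offers.
- The arm moves only by the tool apply_moves, never from a script. Its argument "series" is a list of rows, each an object with "jaw": the gripper's target within -1 to 1 (shut at 1, half-way at 0, fully open at -1); "linear": the shift along the tool's x, y, z normalised to -1 to 1, where 1 is 0.6 m, a list of three; "roll": the turn about the tool's x normalised to -1 to 1, where 1 is 30 degrees. A call has 1 to 20 rows; each row is the pose to reach, as a shift and turn from the pose measured when the call began, along the tool's axes at that moment; what a row does not reach only later rows make up. A row lasts 1/8 s, in which the tool goes at most 62.5 mm and 10.7 degrees, less where a joint would pass 70% of its speed; a pose out of reach is approached as far as the arm can. A call with a number of a shift or a turn outside -1 to 1 is refused whole. A call with a gripper value outside its range is refused whole. The fingers move at their own pace and stop on an object; "force" is the grip in N (left out, the last holds). Time passes only in rows, so rows that repeat a pose let the fingers close. It gives the time, the measured TCP pose, the force and the opening at its end, in the units of the state.
- read_state(): the state, without advancing time (a new reading comes with each control period).
- read_camera(name): name is "side" or "top" or "wrist"; returns a dict with "pixels" (420x560x3 uint8, blue, green, red), "intrinsics" (3x3 intrinsics, pixels), "rvec" (rotation vector, rad) and "tvec" (3), from world to camera coordinates, as OpenCV has them; the wrist camera has in their place "tool_from_camera" (4x4, takes a point from camera to tool coordinates, whose origin is the TCP and whose axes are the tool frame's). Camera axes: x right, y down, z forward; pixel columns grow to the right and rows downward; lengths in m; the calibration is good to about 2 mm. A picture is of the moment at which its call begins: read the wrist's pose just before it. There is no depth.
- close_job(): hands the job in, once; it reports no verdict.
The state is a dict: "t": time; "q": joint angles; "dq": joint speeds; "joint_torque": joint torques, N m; "tool_pos": TCP position; "orientation": TCP orientation; "force": force on the tool from outside, world axes, zero at the start; "wrist_torque": the same for the moment, N m; "opening": finger opening in m.
Only numpy, scipy, OpenCV 4.12 (cv2) and the standard library are available. Lean on these libraries where they do the work, as an engineer would, in place of code of your own. Each camera call takes 0.05 s, during which the arm holds its last target. There are 200 camera calls.

## Task

Take the small wooden board with the big hand hole out of the rack and hang it by that hole on the peg with the drop latch, pushing it in past the little hanging flap so that the flap swings up, drops down again behind the board and keeps it on. Let it hang freely there, and leave the other board standing in the rack.

Things in the scene. Friction and masses are not known exactly. Their poses are not given: they have to be found in the camera images.
- board_center (a point): Middle of the board to hang (wood, 12 x 90 x 160 mm tall, upright in a 30 mm deep rack slot, foot 12 mm over the table; rack 42 mm high, both slots in line along the width, 130 mm apart). x: through the thickness, y: width, z: up. Hand hole 44 wide, 38 high, from 5 mm below to 33 mm above this point, top corners cut 7 mm; solid grip bar above it, up to 80 mm; grip across the 12 mm. Both faces alike.
- twin_center (a point): Middle of the other board in the rack, to be left there: same wood, size and axes, but with only a 12 mm square hole, far too small for the peg. The two may stand in either slot.
- seat (a point): Drop-latch peg: level, 150 mm long, two bars 20 mm wide over all, 14 mm high, on a fixed post 24 mm thick, 190 mm tall. Point: middle of the peg's top face, 187 mm over the table, 100 mm in from the free tip, 50 mm out from the post. x: from tip towards post, z: up. Nothing stands above the peg. A hung board's middle is 33 mm below the peg's top. The nearby plain round peg without flap is wrong.
- flap (a joint): Angle (rad) of the steel flap, 9 mm wide, pivoted in the peg 8 mm in from the tip, 7 mm below its top. 0: hangs straight down, 48 mm long; it cannot swing outwards. Swings freely inwards and up to 1.5 (then between the bars), falls back by its own weight (30 g). The hole's lower edge lifts it as the board is pushed in; it drops when the board's middle is over about 65 mm past the tip.
Mind the look-alikes: they are no part of the job. What is shaped like the part that bears board_center but blue or green is not meant.

How it is judged:
By the outcome, as a careful person would: the job done as asked, in the order asked, and still so for the second after the job is handed in, with the robot touching nothing.
It also fails if it takes over 42 s, if anything falls off the work surface, if the arm or the gripper's body presses on something with over 40 N, if the wrist force passes 120 N, or if a joint passes its speed limit or range.

## Working session

There is one attempt and no reset: what is moved stays moved. The work goes in short steps, Python scripts to look and compute and a tool call to move; the robot and the scene stay as the last step left them, time stands still between calls to the robot, and variables do not carry over. Pictures are saved under pics/ and viewed, about 8 in all and at most 12, crops included, and the job is handed in when it is done.

Besides the shell and the picture viewer there is one more tool, called by a JSON object that holds its "method" and its "body", one argument or row to a line. apply_moves: Moves the arm, as the interface text tells. Its arguments: {"type":"object","properties":{"series":{"type":"array"},"force":{"type":"number"}},"required":["series"]}

```bash
mkdir -p pics
python3 - <<'E'
from plant import *
import cv2,pickle
d={}
for n in ["side","top"]:
    c=read_camera(n); d[n]=c; cv2.imwrite(f"pics/{n}1.png",c["pixels"])
    R=cv2.Rodrigues(c["rvec"])[0]; print(n,c["intrinsics"],-R.T@c["tvec"].ravel(),R)
s=read_state();print(s)
pickle.dump(d,open("c.pkl","wb"))
E
```

```text
side [[484.04799818   0.         282.45610346]
 [  0.         484.04799818 212.56148063]
 [  0.           0.           1.        ]] [0.3503574  0.97025185 0.73826374] [[-0.99393289 -0.109624   -0.00894358]
 [-0.04916897  0.51559145 -0.85542263]
 [ 0.09838609 -0.84979294 -0.5178534 ]]
top [[384.74450924   0.         272.88836586]
 [  0.         384.74450924 210.6436943 ]
 [  0.           0.           1.        ]] [ 0.40579103 -0.06505765  1.15672682] [[-0.01057199 -0.9997484  -0.01978302]
 [-0.99713792  0.01202141 -0.07464224]
 [ 0.07486128  0.01893728 -0.99701413]]
{'t': 0.1, 'q': array([-1.29639429e+00,  1.31096364e-01,  1.48915688e+00,  8.60267429e-06,
        1.52296630e+00, -8.54140400e-02]), 'dq': array([-9.08818926e-04, -1.85847906e-03, -3.21058163e-03,  8.44601325e-04,
       -6.43214112e-04, -9.59932583e-05]), 'joint_torque': array([ 2.49483965e-04, -5.61342072e+01, -4.93096018e+01,  7.70708872e-02,
        2.92391010e-02, -4.20121000e-05]), 'tool_pos': array([ 0.21114237, -0.56109149,  0.21769333]), 'orientation': array([ 2.02585295,  0.37014618, -2.02615143]), 'force': array([ 0.6075289 , -0.10743946,  0.4187125 ]), 'wrist_torque': array([ 0.0514748, -0.0466007, -0.0533274]), 'opening': 0.09281106448538706}
```

View pics/side1.png

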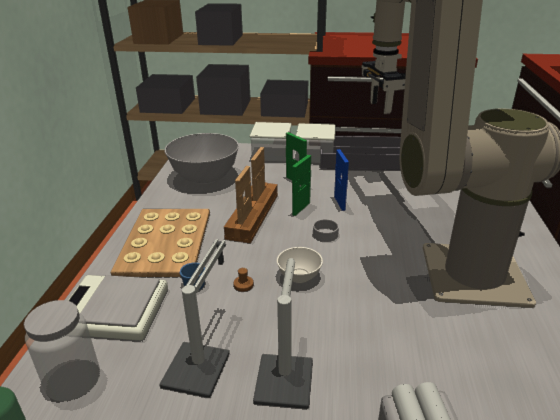

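View pics/top1.png

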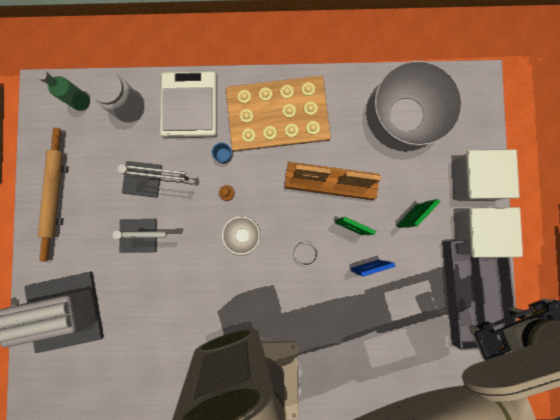

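The pegs stand at top (120–195, 175), which has two bars, and at (120–180, 234), a single round bar. The rack with two wooden boards is at top (285–380, 180). Three blue or green boards stand around it. Next I'll enlarge the rack and the peg in both views.

Run:
```python
import cv2,pickle,numpy as np
d=pickle.load(open("c.pkl","rb"))
def crop(n,x,y,w,h,f=6):
    return cv2.resize(d[n]["pixels"][y:y+h,x:x+w],None,fx=f,fy=f,interpolation=cv2.INTER_CUBIC)
def grid(im,x,y,f,st=10):
    for i in range(0,im.shape[1]//f,st):
        cv2.putText(im,str(x+i),(i*f,9),0,.33,(0,255,255),1);cv2.line(im,(i*f,10),(i*f,16),(0,255,255),1)
    for i in range(0,im.shape[0]//f,st):
        cv2.putText(im,str(y+i),(0,i*f+4),0,.33,(255,255,0),1)
    return im
a=grid(crop("side",220,140,65,100),220,140,6); b=grid(crop("side",170,230,65,100),170,230,6)
cv2.imwrite("pics/sidecrop.png",np.hstack([a,b]))
a=grid(crop("top",275,150,115,50),275,150,6); b=grid(crop("top",110,150,115,50),110,150,6)
cv2.imwrite("pics/topcrop.png",np.vstack([a,b]))
```

```text
(no output)
```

View pics/sidecrop.png

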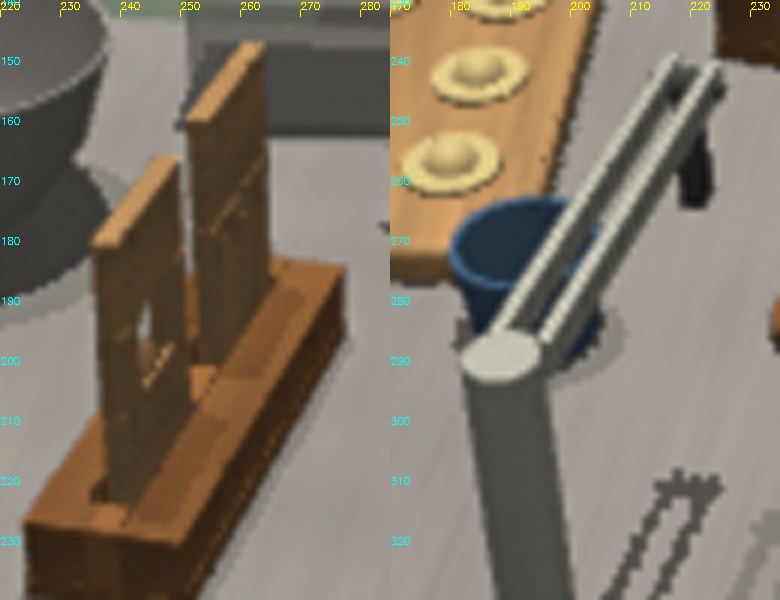

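View pics/topcrop.png

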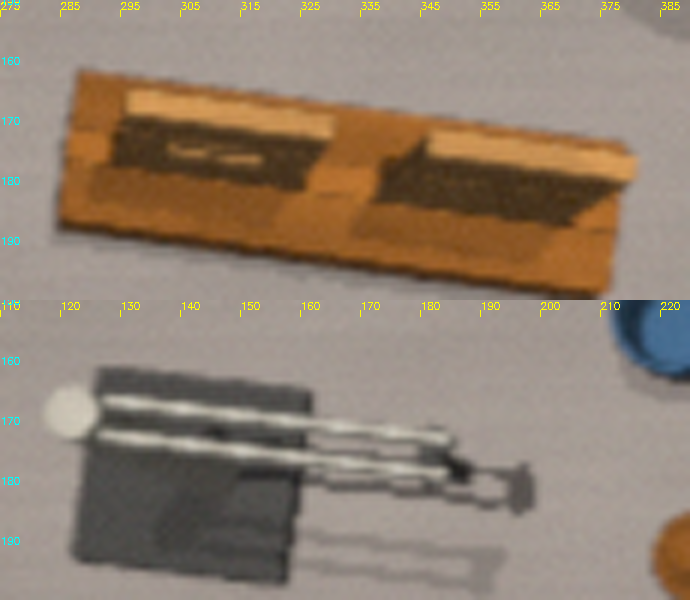

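The near board in the side view has a see-through hole at (245, 192) and its sunlit lower edge at (245, 201). It is the left board in the top view, at (295–331, 164–173). The other one, side (258, 170), shows no large opening. The peg with two bars and a dark flap at side (219, 258) is the drop-latch peg. Next I'll convert these to positions.

```bash
cat > h.py <<'E'
import cv2,pickle,numpy as np
def ray(c,uv):
    R=cv2.Rodrigues(c["rvec"])[0]; o=-R.T@c["tvec"].ravel()
    v=R.T@np.linalg.inv(c["intrinsics"])@np.array([uv[0],uv[1],1.]); return o,v
def atz(c,uv,z):
    o,v=ray(c,uv); return o+v*(z-o[2])/v[2]
def proj(c,p):
    return cv2.projectPoints(np.array(p,float).reshape(-1,3),c["rvec"],c["tvec"],c["intrinsics"],None)[0].reshape(-1,2)
def tri(c1,u1,c2,u2):
    (a,v),(b,w)=ray(c1,u1),ray(c2,u2)
    s=np.linalg.lstsq(np.c_[v,-w],b-a,rcond=None)[0]; p,q=a+v*s[0],b+w*s[1]
    return (p+q)/2,np.linalg.norm(p-q)
E
python3 - <<'E'
from h import *
np.set_printoptions(precision=4,suppress=True)
d=pickle.load(open("c.pkl","rb"));S,T=d["side"],d["top"]
for nm,c,ps,z in [("board",T,[(296,164.8),(330.5,169),(330.3,173),(295.5,169)],.172),
 ("board side",S,[(246.8,165.8),(250,166),(239.5,180.5),(235.5,180)],.172),
 ("twin",T,[(347,171),(381,175.5),(380,180),(346,175.5)],.172),
 ("rack top",T,[(288,161.5),(379,173.5),(375.5,199),(285,188)],.042),
 ("post T",T,[(121.7,168.5)],.19),("post S",S,[(188.2,288.8)],.19),
 ("bar tips T",T,[(184.5,171.5),(184.5,174.8),(184,177),(184,180)],.187),
 ("bar near post T",T,[(127,165.5),(127,168),(127,171.5),(127,173.5)],.187),
 ("bar tips S",S,[(213,239),(217,240),(219.5,240.5),(224,241)],.187)]:
    print(nm); print(np.array([atz(c,p,z) for p in ps]))
E
```

```text
board
[[ 0.5979 -0.1074  0.172 ]
 [ 0.5857 -0.1962  0.172 ]
 [ 0.5753 -0.1954  0.172 ]
 [ 0.587  -0.106   0.172 ]]
board side
[[ 0.5802 -0.1915  0.172 ]
 [ 0.5714 -0.191   0.172 ]
 [ 0.5839 -0.105   0.172 ]
 [ 0.5945 -0.1068  0.172 ]]
twin
[[ 0.5799 -0.2385  0.172 ]
 [ 0.567  -0.3252  0.172 ]
 [ 0.5553 -0.3223  0.172 ]
 [ 0.5682 -0.2356  0.172 ]]
rack top
[[ 0.6334 -0.0897  0.042 ]
 [ 0.5942 -0.354   0.042 ]
 [ 0.5197 -0.3416  0.042 ]
 [ 0.5553 -0.0799  0.042 ]]
post T
[[0.5913 0.3394 0.19  ]]
post S
[[0.5898 0.3408 0.19  ]]
bar tips T
[[0.5818 0.1785 0.187 ]
 [0.5733 0.1785 0.187 ]
 [0.5676 0.1797 0.187 ]
 [0.5598 0.1797 0.187 ]]
bar near post T
[[0.5995 0.3271 0.187 ]
 [0.593  0.327  0.187 ]
 [0.5839 0.3268 0.187 ]
 [0.5787 0.3267 0.187 ]]
bar tips S
[[0.5836 0.1816 0.187 ]
 [0.5747 0.1843 0.187 ]
 [0.5693 0.1855 0.187 ]
 [0.5599 0.1864 0.187 ]]
```

```bash
cat >> h.py <<'E'
from scipy.spatial.transform import Rotation as Ro
def tool(s):
    return Ro.from_rotvec(s["orientation"]).as_matrix(),np.array(s["tool_pos"])
def plan(s,target,yaw):
    """shift in tool axes (units of .6 m) and total roll (units of 30deg) so tool y has heading yaw (deg, mod 180)"""
    R,p=tool(s); l=R.T@(np.array(target)-p)/.6
    a=np.degrees(np.arctan2(R[1,1],R[0,1])); r=(yaw-a+90)%180-90
    k=-1 if R[2,0]<0 else 1    # tool x down: +roll lowers heading
    print("lin",l.round(4),"roll",round(k*r/30,4),"heading",round(a,2),"tcp",p.round(4),"tilt",np.round(R[:,0],3),"q",np.round(s["q"],3))
E
python3 - <<'E'
from plant import *; from h import *
s=read_state(); plan(s,(.5845,-.150,.30),-8.0); plan(s,(.5845,-.150,.133),83)
E
```

```text
lin [-0.1364 -0.4224 -0.8237] roll -2.0461 heading -69.38 tcp [ 0.2111 -0.5611  0.2177] tilt [-0.     0.002 -1.   ] q [-1.296  0.131  1.489  0.     1.523 -0.085]
lin [ 0.142  -0.4219 -0.8236] roll 0.9205 heading -69.38 tcp [ 0.2111 -0.5611  0.2177] tilt [-0.     0.002 -1.   ] q [-1.296  0.131  1.489  0.     1.523 -0.085]
```

{"method": "apply_moves", "body": {
  "series": [
    {"jaw":-1,"linear":[-0.136,0,0],"roll":0},
    {"jaw":-1,"linear":[-0.136,0,0],"roll":0},
    {"jaw":-1,"linear":[-0.136,-0.1,-0.2],"roll":-0.3},
    {"jaw":-1,"linear":[-0.136,-0.2,-0.4],"roll":-0.6},
    {"jaw":-1,"linear":[-0.136,-0.3,-0.6],"roll":-1},
    {"jaw":-1,"linear":[-0.136,-0.422,-0.823],"roll":-1},
    {"jaw":-1,"linear":[-0.136,-0.422,-0.823],"roll":-1},
    {"jaw":-1,"linear":[-0.136,-0.422,-0.823],"roll":-1},
    {"jaw":-1,"linear":[-0.136,-0.422,-0.823],"roll":-1},
    {"jaw":-1,"linear":[-0.136,-0.422,-0.823],"roll":-1},
    {"jaw":-1,"linear":[-0.136,-0.422,-0.823],"roll":-1},
    {"jaw":-1,"linear":[-0.136,-0.422,-0.823],"roll":-1}
  ]
}}

```text
t: 1.6
tool_pos: [0.5858, -0.1468, 0.2985]
orientation: [1.692, 0.809, -1.693]
force: [0.2, 0.1, -0.4]
opening: 0.0931
```

{"method": "apply_moves", "body": {
  "series": [
    {"jaw":-1,"linear":[0,0,0],"roll":-1},
    {"jaw":-1,"linear":[0,0,0],"roll":-1},
    {"jaw":-1,"linear":[0,0,0],"roll":-1},
    {"jaw":-1,"linear":[0,0,0],"roll":-1}
  ]
}}

```text
t: 2.1
tool_pos: [0.5853, -0.1476, 0.298]
orientation: [1.327, 1.133, -1.327]
force: [-0.4, -0.4, -0.2]
opening: 0.0929
```

Run:
```python
from plant import *; from h import *
s=read_state(); c=read_camera("wrist"); pickle.dump((s,c),open("w1.pkl","wb"))
plan(s,(.5845,-.150,.133),-8.0); print(s["t"],c["tool_from_camera"].round(4),c["intrinsics"].round(1))
cv2.imwrite("pics/w1.png",c["pixels"])
```

```text
lin [2.75e-01 1.00e-04 4.80e-03] roll -0.0403 heading -9.21 tcp [ 0.5853 -0.1476  0.298 ] tilt [-0.002  0.003 -1.   ] q [-0.333  0.124  1.352  0.002  1.669 -0.172]
2.1 [[ 9.000e-04 -2.878e-01  9.577e-01 -1.666e-01]
 [ 1.000e+00  1.100e-03 -6.000e-04  2.000e-04]
 [-9.000e-04  9.577e-01  2.878e-01 -8.070e-02]
 [ 0.000e+00  0.000e+00  0.000e+00  1.000e+00]] [[337.4   0.  276.8]
 [  0.  337.4 210.5]
 [  0.    0.    1. ]]
```

View pics/w1.png

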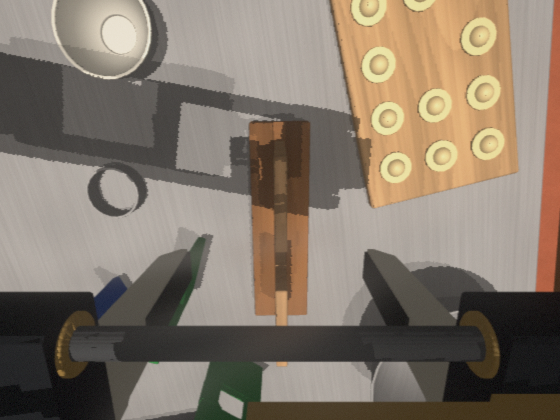

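The wrist view shows the rack at (250–310, 122–315), the near board in shadow around column 280, and the sunlit top of the twin at (281, 290–365). I'll enlarge it with brightening and overlay my estimate.

```bash
cat >> h.py <<'E'
def wcam(s,c):
    R,p=tool(s); W=np.eye(4); W[:3,:3]=R; W[:3,3]=p
    M=np.linalg.inv(W@c["tool_from_camera"])
    return dict(rvec=cv2.Rodrigues(M[:3,:3])[0],tvec=M[:3,3],intrinsics=c["intrinsics"],pixels=c["pixels"])
def boxpts(ctr,th,z,hx=.006,hy=.045):
    n=np.array([np.cos(th),np.sin(th)]);w=np.array([-n[1],n[0]])
    return [np.r_[np.array(ctr[:2])+a*hx*n+b*hy*w,z] for a,b in ((1,1),(1,-1),(-1,-1),(-1,1))]
E
python3 - <<'E'
from h import *
s,c=pickle.load(open("w1.pkl","rb")); w=wcam(s,c)
q=proj(w,boxpts((.5845,-.150),np.radians(-8),.172)); print(q.round(1))
print(proj(w,boxpts((.5676,-.280),np.radians(-8),.172)).round(1))
x,y,W,H,f=235,110,85,140,4
im=np.clip(c["pixels"][y:y+H,x:x+W].astype(float)*2.2,0,255).astype(np.uint8)
im=cv2.resize(im,None,fx=f,fy=f,interpolation=cv2.INTER_CUBIC); im2=im.copy()
cv2.polylines(im2,[((q-[x,y]+.5)*f).astype(np.int32)],True,(255,255,0),1)
for i in range(0,W,10): cv2.putText(im,str(x+i),(i*f,9),0,.33,(0,255,255),1)
for i in range(0,H,10): cv2.putText(im,str(y+i),(0,i*f+4),0,.33,(255,255,0),1)
cv2.imwrite("pics/w1c.png",np.hstack([im,im2]))
E
```

```text
[[282.6 155.6]
 [284.1 251.8]
 [271.3 252. ]
 [268.8 155.8]]
[[286.1 290.7]
 [287.1 367. ]
 [275.7 367.1]
 [273.8 290.9]]
```

View pics/w1c.png

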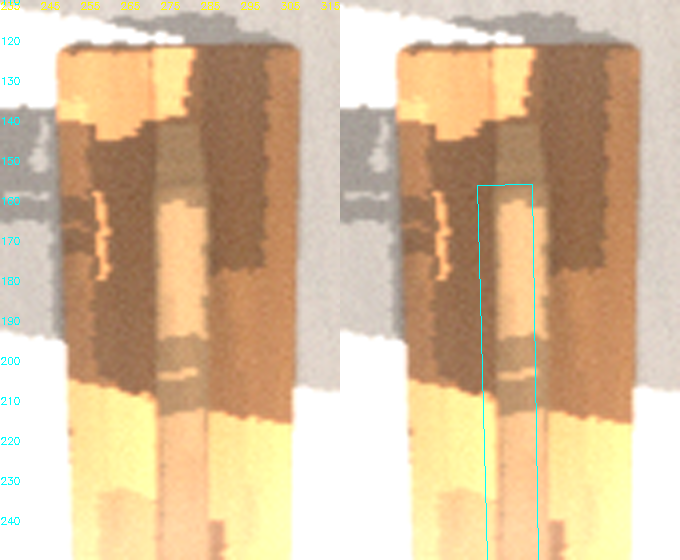

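Run:
```python
from h import *
s,c=pickle.load(open("w1.pkl","rb")); w=wcam(s,c)
a=atz(w,(280.4,157),.172);b=atz(w,(280.5,250),.172);t1=atz(w,(281.2,291),.172);t2=atz(w,(281.7,366.5),.172)
print(a,b,t1,t2)
for p,q in((a,b),(t1,t2),(a,t2)): print((p+q)/2,np.linalg.norm(p-q),np.degrees(np.arctan2(p[0]-q[0],p[1]-q[1])))
r1=atz(w,(280,121),.042);r2=atz(w,(279.5,315),.042);print(r1,r2,np.degrees(np.arctan2(r1[0]-r2[0],r1[1]-r2[1])))
```

```text
[ 0.5945985  -0.10718732  0.172     ] [ 0.58111474 -0.19307773  0.172     ] [ 0.57504464 -0.23586655  0.172     ] [ 0.56171521 -0.3239286   0.172     ]
[ 0.58785662 -0.15013253  0.172     ] 0.08694235960916805 8.921924343902234
[ 0.56837992 -0.27989758  0.172     ] 0.08906513548001814 8.607185628149761
[ 0.57815685 -0.21555796  0.172     ] 0.21922156132071174 8.626940770019484
[ 0.59905203 -0.0813854   0.042     ] [ 0.55605069 -0.34818598  0.042     ] 9.155854725814152
```

Run:
```python
from plant import *; from h import *
plan(read_state(),(.587,-.150,.135),-8.6)
```

```text
lin [0.2718 0.0041 0.0043] roll -0.0249 heading -9.35 tcp [ 0.5853 -0.1475  0.2981] tilt [-0.002  0.003 -1.   ] q [-0.333  0.124  1.351  0.002  1.669 -0.17 ]
```

{"method": "apply_moves", "body": {
  "series": [
    {"jaw":-1,"linear":[0.05,0.004,0.004],"roll":-0.025},
    {"jaw":-1,"linear":[0.12,0.004,0.004],"roll":-0.025},
    {"jaw":-1,"linear":[0.19,0.004,0.004],"roll":-0.025},
    {"jaw":-1,"linear":[0.25,0.004,0.004],"roll":-0.025},
    {"jaw":-1,"linear":[0.272,0.004,0.004],"roll":-0.025},
    {"jaw":-1,"linear":[0.272,0.004,0.004],"roll":-0.025},
    {"jaw":-1,"linear":[0.272,0.004,0.004],"roll":-0.025}
  ]
}}

```text
t: 3.02
tool_pos: [0.5882, -0.1503, 0.1371]
orientation: [1.321, 1.135, -1.318]
force: [0.5, -0.2, -0.2]
opening: 0.0935
```

{"method": "apply_moves", "body": {
  "series": [
    {"jaw":0.6,"linear":[0,0,0],"roll":0},
    {"jaw":0.6,"linear":[0,0,0],"roll":0},
    {"jaw":0.8,"linear":[0,0,0],"roll":0},
    {"jaw":1,"linear":[0,0,0],"roll":0},
    {"jaw":1,"linear":[0,0,0],"roll":0},
    {"jaw":1,"linear":[0,0,0],"roll":0},
    {"jaw":1,"linear":[0,0,0],"roll":0}
  ],
  "force": 40
}}

```text
t: 3.9
tool_pos: [0.5882, -0.1503, 0.137]
orientation: [1.321, 1.135, -1.318]
force: [-0.2, -0.2, 0.0]
opening: 0.0275
```

Run:
```python
from plant import *; from h import *
s=read_state();plan(s,(.587,-.150,.23),-8.6);print(s["opening"],s["force"],s["wrist_torque"],s["t"])
```

```text
lin [-0.155  -0.0019 -0.0005] roll -0.0014 heading -8.64 tcp [ 0.5882 -0.1503  0.137 ] tilt [ 0.001  0.002 -1.   ] q [-0.336  0.199  1.562  0.002  1.38  -0.185]
0.027496973076648144 [-0.19842212 -0.24641713  0.03359362] [-0.06218067 -0.10224511 -0.01789317] 3.9
```

{"method": "apply_moves", "body": {
  "series": [
    {"jaw":1,"linear":[0,0,0],"roll":0},
    {"jaw":1,"linear":[0,0,0],"roll":0},
    {"jaw":1,"linear":[0,0,0],"roll":0},
    {"jaw":1,"linear":[0,0,0],"roll":0},
    {"jaw":1,"linear":[0,0,0],"roll":0}
  ]
}}

```text
t: 4.53
tool_pos: [0.5881, -0.1503, 0.137]
orientation: [1.321, 1.135, -1.318]
force: [0.0, 0.0, 0.2]
opening: 0.012
```

{"method": "apply_moves", "body": {
  "series": [
    {"jaw":1,"linear":[-0.04,0,0],"roll":0},
    {"jaw":1,"linear":[-0.09,0,0],"roll":0},
    {"jaw":1,"linear":[-0.14,0,0],"roll":0},
    {"jaw":1,"linear":[-0.19,0,0],"roll":0},
    {"jaw":1,"linear":[-0.22,0,0],"roll":0},
    {"jaw":1,"linear":[-0.22,0,0],"roll":0}
  ]
}}

```text
t: 5.28
tool_pos: [0.5888, -0.1508, 0.2704]
orientation: [1.322, 1.133, -1.317]
force: [-0.1, 0.6, -1.5]
opening: 0.0121
```

Run:
```python
from plant import *; from h import *
s=read_state();plan(s,(.561,.10,.25),83);print(s["opening"],s["force"],s["wrist_torque"],s["t"])
```

```text
lin [ 0.0342 -0.1087 -0.4063] roll 2.9452 heading -8.64 tcp [ 0.5888 -0.1508  0.2704] tilt [ 0.003  0.001 -1.   ] q [-0.336  0.133  1.392  0.002  1.614 -0.185]
0.012086483062678849 [-0.13716365  0.55781481 -1.45017912] [-0.08051323 -0.06986794  0.03668159] 5.275
```

Run:
```python
from h import *
d=pickle.load(open("c.pkl","rb"));S,T=d["side"],d["top"]
print("mug",tri(T,(222.5,152),S,(194,267)),atz(T,(232.5,156),.07),"knob",atz(T,(227,193),.04),atz(S,(243,272),.04),"plain peg tip",tri(T,(181,232),S,(290,263)))
```

```text
mug (array([0.6611581 , 0.10142274, 0.04905072]), np.float64(0.0035461459764511505)) [0.64601527 0.06982932 0.07      ] knob [0.54306693 0.0899922  0.04      ] [0.54492877 0.09760385 0.04      ] plain peg tip (array([0.42695287, 0.19612668, 0.14912049]), np.float64(0.002250022837693271))
```

{"method": "apply_moves", "body": {
  "series": [
    {"jaw":1,"linear":[0,-0.02,-0.08],"roll":0.3},
    {"jaw":1,"linear":[0,-0.05,-0.16],"roll":0.6},
    {"jaw":1,"linear":[0,-0.07,-0.24],"roll":0.98},
    {"jaw":1,"linear":[0,-0.1,-0.33],"roll":0.98},
    {"jaw":1,"linear":[0,-0.109,-0.406],"roll":0.98},
    {"jaw":1,"linear":[0,-0.109,-0.406],"roll":0.98},
    {"jaw":1,"linear":[0,-0.109,-0.406],"roll":0.98}
  ]
}}

```text
t: 6.15
tool_pos: [0.5602, 0.0995, 0.269]
orientation: [1.68, 0.818, -1.678]
force: [-1.0, -0.3, -1.7]
opening: 0.0113
```

{"method": "apply_moves", "body": {
  "series": [
    {"jaw":1,"linear":[0,0,0],"roll":0.35},
    {"jaw":1,"linear":[0,0,0],"roll":0.7},
    {"jaw":1,"linear":[0,0,0],"roll":0.98},
    {"jaw":1,"linear":[0,0,0],"roll":0.98}
  ]
}}

```text
t: 6.65
tool_pos: [0.5601, 0.0981, 0.2683]
orientation: [2.006, 0.399, -2.006]
force: [-0.4, -0.2, -1.1]
opening: 0.0118
```

{"method": "apply_moves", "body": {
  "series": [
    {"jaw":1,"linear":[0,0,0],"roll":0.35},
    {"jaw":1,"linear":[0,0,0],"roll":0.7},
    {"jaw":1,"linear":[0,0,0],"roll":0.98},
    {"jaw":1,"linear":[0,0,0],"roll":0.98},
    {"jaw":1,"linear":[0,0,0],"roll":0.98}
  ]
}}

```text
t: 7.28
tool_pos: [0.5601, 0.0976, 0.2681]
orientation: [-2.162, 0.125, 2.162]
force: [0.3, 0.4, -0.7]
opening: 0.0122
```

Run:
```python
from plant import *; from h import *
s=read_state();plan(s,(.561,.10,.207),83);print(s["opening"],s["force"],s["t"])
d={}
for n in ("wrist","side","top"):
    c=read_camera(n); d[n]=c; cv2.imwrite(f"pics/{n}2.png",c["pixels"])
d["s"]=s; pickle.dump(d,open("c2.pkl","wb"))
f=3
a=cv2.resize(d["side"]["pixels"][200:330,165:290],None,fx=f,fy=f,interpolation=cv2.INTER_CUBIC)
b=cv2.resize(d["wrist"]["pixels"],(520,390))
cv2.imwrite("pics/v2.png",np.hstack([a,b])[:, :]) ; print(a.shape,b.shape)
cv2.imwrite("pics/v2.png",cv2.resize(np.hstack([a,b]),(800,348)))
```

```text
lin [ 0.1019 -0.0042 -0.001 ] roll 0.0126 heading -96.62 tcp [0.5601 0.0976 0.2681] tilt [-0. -0. -1.] q [ 0.082  0.03   1.504 -0.     1.607  1.769]
0.012206730298374699 [ 0.2567167   0.44848829 -0.68429307] 7.275
(390, 375, 3) (390, 520, 3)
```

View pics/v2.png

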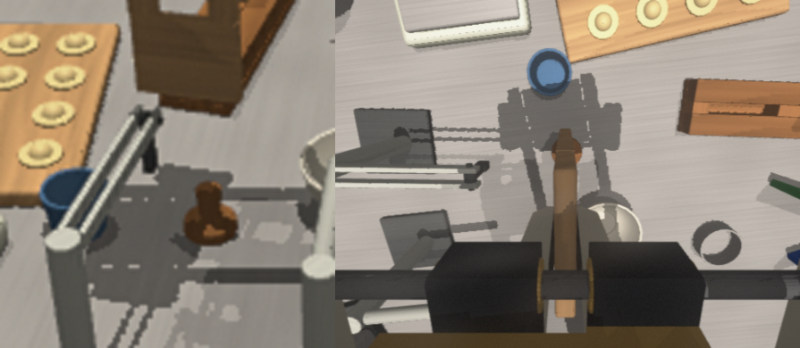

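The side view shows the board held upright, with its hole above and before the peg tip. The wrist view shows the peg's two bars at about (0–185, 200–226) and the board's top edge at about (278, 160–380). I'll enlarge that.

Run:
```python
from h import *
d=pickle.load(open("c2.pkl","rb")); im=d["wrist"]["pixels"]
x,y,W,H,f=0,150,310,240,2.5
o=np.clip(cv2.resize(im[y:y+H,x:x+W],None,fx=f,fy=f,interpolation=cv2.INTER_CUBIC)*1.4,0,255).astype(np.uint8)
for i in range(0,W,10): cv2.line(o,(int(i*f),0),(int(i*f),8 if i%50==0 else 4),(0,0,255),1)
for i in range(0,W,50): cv2.putText(o,str(x+i),(int(i*f),18),0,.35,(0,0,255),1)
for i in range(0,H,10): cv2.line(o,(0,int(i*f)),(4,int(i*f)),(0,0,255),1); cv2.putText(o,str(y+i),(6,int(i*f)+4),0,.32,(0,0,255),1)
cv2.imwrite("pics/w2c.png",o)
w=wcam(d["s"],d["wrist"]); u=np.array([.122,.9925]); n=np.array([u[1],-u[0]]); t=np.array([.5707,.1792])
P=[np.r_[t+u*k+n*m,.187] for k in (0,.1) for m in (.01,-.01)]; print(proj(w,P).round(1))
print(proj(w,boxpts(d["s"]["tool_pos"],np.radians(-96.6),d["s"]["tool_pos"][2]+.035)).round(1))
```

```text
[[169.4 203.9]
 [171.6 228.6]
 [ 38.2 202.9]
 [ 43.2 227.6]]
[[292.3 201.1]
 [289.7 381.6]
 [264.8 381.6]
 [262.6 201. ]]
```

View pics/w2c.png

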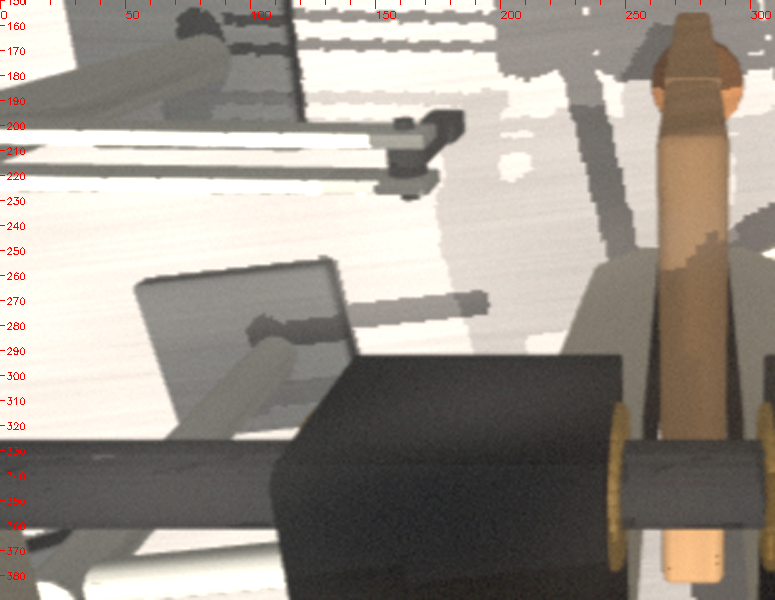

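In the wrist view, the peg's outer bar edges lie at rows 202–227.5, against my prediction of 203–228. The tip is at column 173, predicted 170. The board's top edge spans rows 204–383, predicted 201–382. So the estimates agree to 1–2 mm and the hole clears the peg by 12 mm on each side. Next I'll lower the board to insertion height.

Run:
```python
from plant import *; from h import *
plan(read_state(),(.5634,.1001,.207),83); plan(read_state(),(.5842,.2690,.207),83)
```

```text
lin [ 0.1021 -0.0042 -0.005 ] roll 0.0087 heading -96.74 tcp [0.5601 0.0979 0.2683] tilt [-0. -0. -1.] q [ 0.083  0.03   1.504 -0.     1.607  1.771]
lin [ 0.1021 -0.2879 -0.0064] roll 0.0087 heading -96.74 tcp [0.5601 0.0979 0.2683] tilt [-0. -0. -1.] q [ 0.083  0.03   1.504 -0.     1.607  1.771]
```

{"method": "apply_moves", "body": {
  "series": [
    {"jaw":1,"linear":[0.04,-0.004,-0.005],"roll":0.009},
    {"jaw":1,"linear":[0.08,-0.004,-0.005],"roll":0.009},
    {"jaw":1,"linear":[0.102,-0.004,-0.005],"roll":0.009},
    {"jaw":1,"linear":[0.102,-0.004,-0.005],"roll":0.009},
    {"jaw":1,"linear":[0.102,-0.004,-0.005],"roll":0.009},
    {"jaw":1,"linear":[0.102,-0.004,-0.005],"roll":0.009}
  ]
}}

```text
t: 8.18
tool_pos: [0.5641, 0.1, 0.2084]
orientation: [-2.161, 0.132, 2.156]
force: [0.2, -0.7, -0.4]
opening: 0.0117
```

Run:
```python
from plant import *; from h import *
s=read_state();plan(s,(.5842,.2690,.207),83);print(s["t"],s["opening"])
c=read_camera("side")
a=cv2.resize(c["pixels"][170:330,160:290],None,fx=4.5,fy=3.75*1,interpolation=cv2.INTER_CUBIC)
cv2.imwrite("pics/v3.png",a)
```

```text
lin [ 0.0025 -0.2836  0.0012] roll -0.0001 heading -97.0 tcp [0.5641 0.1    0.2084] tilt [ 0.002  0.    -1.   ] q [ 0.086  0.06   1.581 -0.     1.498  1.779]
8.175 0.01165147690505161
```

View pics/v3.png

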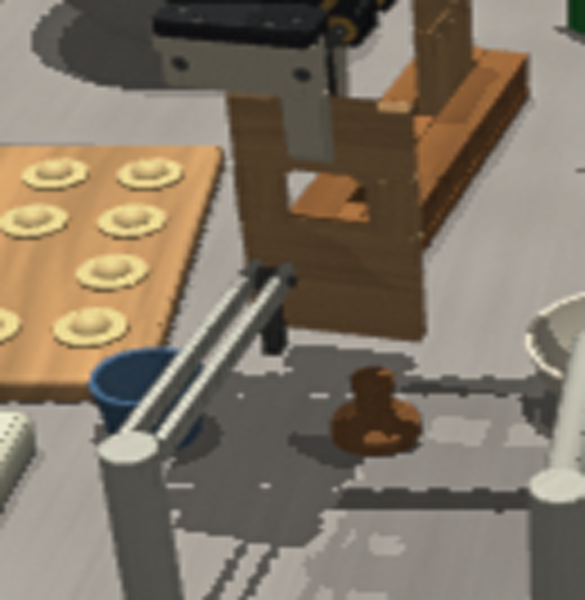

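Run:
```python
from h import *
S=pickle.load(open("c2.pkl","rb"))["side"]
u=np.array([.122,.9925]); n=np.array([u[1],-u[0]]); b=np.array([.563,.1001])+u*.006
m=.2084-.045
for nm,a,z in (("bot",-.045,-.08),("bot",.045,-.08),("holetopR",-.015,.033),("holetopL",.015,.033),("holebotR",-.022,-.005),("holebotL",.022,-.005)):
    q=proj(S,np.r_[b+n*a,m+z])[0]; print(nm,((q-[160,170])*[4.5,3.75]).round(0))
```

```text
bot [415. 342.]
bot [245. 323.]
holetopR [345. 176.]
holetopL [285. 170.]
holebotR [363. 233.]
holebotL [277. 224.]
```

{"method": "apply_moves", "body": {
  "series": [
    {"jaw":1,"linear":[0.002,-0.03,-0.001],"roll":0},
    {"jaw":1,"linear":[0.002,-0.06,-0.001],"roll":0},
    {"jaw":1,"linear":[0.002,-0.09,-0.001],"roll":0},
    {"jaw":1,"linear":[0.002,-0.115,-0.001],"roll":0},
    {"jaw":1,"linear":[0.002,-0.14,-0.001],"roll":0},
    {"jaw":1,"linear":[0.002,-0.16,-0.001],"roll":0},
    {"jaw":1,"linear":[0.002,-0.18,-0.001],"roll":0},
    {"jaw":1,"linear":[0.002,-0.18,-0.001],"roll":0}
  ]
}}

```text
t: 9.22
tool_pos: [0.5778, 0.2079, 0.207]
orientation: [-2.16, 0.131, 2.157]
force: [0.3, 0.2, -1.5]
opening: 0.0118
```

Run:
```python
from plant import *; from h import *
s=read_state();plan(s,(.5842,.2690,.207),83);print(s["t"],s["opening"],s["force"],s["wrist_torque"])
```

```text
lin [-0.     -0.1024  0.0018] roll 0.0013 heading -96.96 tcp [0.5778 0.2079 0.207 ] tilt [ 0.002  0.    -1.   ] q [ 0.262  0.172  1.464 -0.     1.504  1.954]
9.225 0.011775172579459463 [ 0.30431092  0.18907757 -1.52556573] [ 0.00374136 -0.00549928 -0.02589737]
```

No contact force. I'll continue to the seat.

{"method": "apply_moves", "body": {
  "series": [
    {"jaw":1,"linear":[0,-0.025,0],"roll":0},
    {"jaw":1,"linear":[0,-0.05,0],"roll":0},
    {"jaw":1,"linear":[0,-0.075,0],"roll":0},
    {"jaw":1,"linear":[0,-0.102,0],"roll":0},
    {"jaw":1,"linear":[0,-0.102,0],"roll":0},
    {"jaw":1,"linear":[0,-0.102,0],"roll":0}
  ]
}}

```text
t: 9.98
tool_pos: [0.5851, 0.2686, 0.2068]
orientation: [-2.161, 0.131, 2.157]
force: [0.4, -0.5, -1.1]
opening: 0.0116
```

Run:
```python
from plant import *; from h import *
s=read_state();plan(s,(.5842,.2690,.1995),83);print(s["t"],s["opening"],s["force"],s["wrist_torque"])
c=read_camera("side");w=read_camera("wrist")
a=cv2.resize(c["pixels"][200:330,140:290],(450,390),interpolation=cv2.INTER_CUBIC)
b=cv2.resize(w["pixels"][130:390,60:300],(350,390),interpolation=cv2.INTER_CUBIC)
cv2.imwrite("pics/v4.png",np.hstack([a,b]))
```

```text
lin [ 0.0122 -0.0006  0.0017] roll 0.0019 heading -96.94 tcp [0.5851 0.2686 0.2068] tilt [ 0.001 -0.    -1.   ] q [ 3.510e-01  2.520e-01  1.373e+00 -1.000e-03  1.516e+00  2.043e+00]
9.975 0.011563084868640657 [ 0.38223035 -0.46709586 -1.06587811] [ 0.03601932 -0.01077376 -0.01778572]
```

View pics/v4.png

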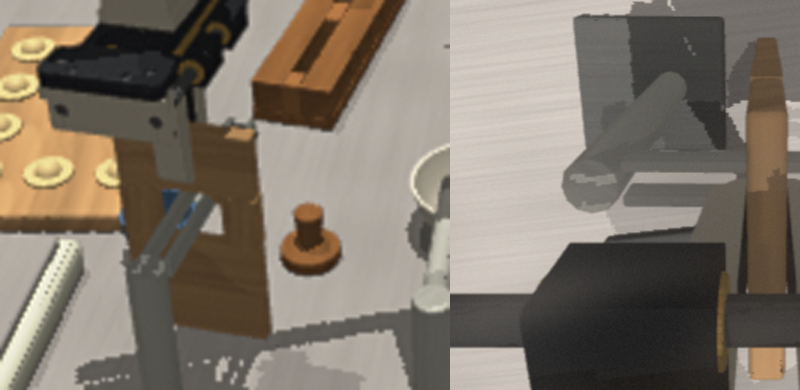

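The peg runs through the hole: in the left panel the bars enter it at about (205, 205). I'll lower it gently.

{"method": "apply_moves", "body": {
  "series": [
    {"jaw":1,"linear":[0.004,0,0],"roll":0},
    {"jaw":1,"linear":[0.007,0,0],"roll":0},
    {"jaw":1,"linear":[0.009,0,0],"roll":0},
    {"jaw":1,"linear":[0.009,0,0],"roll":0},
    {"jaw":1,"linear":[0.009,0,0],"roll":0}
  ]
}}

```text
t: 10.7
tool_pos: [0.5852, 0.2682, 0.2016]
orientation: [-2.16, 0.132, 2.157]
force: [-0.1, 0.4, -1.5]
opening: 0.0121
```

{"method": "apply_moves", "body": {
  "series": [
    {"jaw":1,"linear":[0.002,0,0],"roll":0},
    {"jaw":1,"linear":[0.003,0,0],"roll":0},
    {"jaw":1,"linear":[0.003,0,0],"roll":0}
  ]
}}

```text
t: 11.08
tool_pos: [0.5852, 0.2682, 0.1997]
orientation: [-2.16, 0.132, 2.157]
force: [0.0, -0.3, -0.6]
opening: 0.012
```

{"method": "apply_moves", "body": {
  "series": [
    {"jaw":1,"linear":[0.002,0,0],"roll":0},
    {"jaw":1,"linear":[0.003,0,0],"roll":0},
    {"jaw":1,"linear":[0.003,0,0],"roll":0}
  ]
}}

```text
t: 11.45
tool_pos: [0.5854, 0.2682, 0.199]
orientation: [-2.161, 0.131, 2.156]
force: [-2.4, -1.4, 5.6]
opening: 0.0118
```

Contact at 5.6 N, so the board rests on the peg. I'll open part way and rise.

{"method": "apply_moves", "body": {
  "series": [
    {"jaw":0.72,"linear":[-0.001,0,0],"roll":0},
    {"jaw":0.7,"linear":[-0.001,0,0],"roll":0},
    {"jaw":0.6,"linear":[-0.001,0,0],"roll":0},
    {"jaw":0.4,"linear":[-0.001,0,0],"roll":0},
    {"jaw":0.4,"linear":[-0.001,0,0],"roll":0},
    {"jaw":0.4,"linear":[-0.001,0,0],"roll":0}
  ]
}}

```text
t: 12.2
tool_pos: [0.5854, 0.2682, 0.1995]
orientation: [-2.161, 0.131, 2.156]
force: [-0.2, 0.5, 0.4]
opening: 0.0278
```

Run:
```python
from plant import *; from h import *
s=read_state();print(s["t"],s["opening"],s["force"],s["tool_pos"])
```

```text
12.2 0.027770131356389338 [-0.2416747   0.5354312   0.43732498] [0.58536905 0.2682227  0.19951908]
```

{"method": "apply_moves", "body": {
  "series": [
    {"jaw":0.4,"linear":[-0.02,0,0],"roll":0},
    {"jaw":0.4,"linear":[-0.05,0,0],"roll":0},
    {"jaw":0.4,"linear":[-0.1,0,0],"roll":0},
    {"jaw":0.4,"linear":[-0.2,0,0],"roll":0},
    {"jaw":0.4,"linear":[-0.25,0,0],"roll":0},
    {"jaw":0.4,"linear":[-0.25,0,0.3],"roll":0},
    {"jaw":0.4,"linear":[-0.25,0.2,0.3],"roll":0},
    {"jaw":0.4,"linear":[-0.25,0.3,0.3],"roll":0},
    {"jaw":0.4,"linear":[-0.25,0.3,0.3],"roll":0},
    {"jaw":0.4,"linear":[-0.25,0.3,0.3],"roll":0},
    {"jaw":0.4,"linear":[-0.25,0.3,0.3],"roll":0},
    {"jaw":0.4,"linear":[-0.25,0.3,0.3],"roll":0}
  ]
}}

```text
t: 13.7
tool_pos: [0.3849, 0.1118, 0.3502]
orientation: [-2.163, 0.131, 2.153]
force: [0.3, -0.5, 0.1]
opening: 0.028
```

Run:
```python
from plant import *; from h import *
s=read_state();print(s["t"],s["tool_pos"])
c=read_camera("side");w=read_camera("top")
a=cv2.resize(c["pixels"][140:330,150:290],(442,600),interpolation=cv2.INTER_CUBIC)
b=cv2.resize(w["pixels"][120:320,105:225],(358,600),interpolation=cv2.INTER_CUBIC)
cv2.imwrite("pics/v5.png",np.hstack([a,b]))
```

```text
13.7 [0.38494766 0.11176462 0.350203  ]
```

View pics/v5.png

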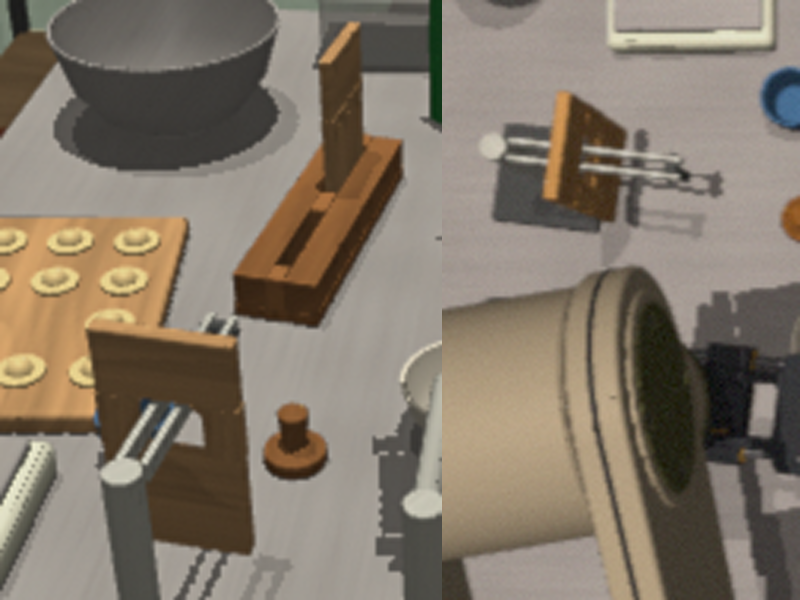

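The board hangs on the peg with the bars through its hole, at left panel (170, 420). The twin stands in the rack at (340, 110). The flap's shadow is back at right panel (712, 183), where it was at the start. I'll check that numerically against the first top picture, and also check that the scene is still.

Run:
```python
from plant import *; from h import *
d=pickle.load(open("c.pkl","rb"));d2=pickle.load(open("c2.pkl","rb"))
t=read_camera("top")["pixels"].astype(int); t2=read_camera("top")["pixels"].astype(int)
f=lambda a,b,r:np.abs(a[r]-b[r]).mean().round(2)
tip=np.s_[170:188,180:201]; twin=np.s_[168:190,340:385]
o=d["top"]["pixels"].astype(int)
print("tip/flap vs start",f(t,o,tip),"twin",f(t,o,twin),"hung board motion",f(t,t2,np.s_[145:200,130:175]))
print("flap shadow blob",t[178:186,193:199].mean().round(1),o[178:186,193:199].mean().round(1),"bare table",o[150:158,180:195].mean().round(1))
```

```text
tip/flap vs start 3.26 twin 2.5 hung board motion 2.08
flap shadow blob 107.2 103.8 bare table 152.5
```

```bash
python3 -c "
from plant import *
print(close_job())"
```

```text
the job is handed in; nothing more can be done
None
```

The small wooden board with the big hand hole now hangs on the drop-latch peg, about 90 mm in from the tip. I gripped it by its grip bar, turned it about 90°, pushed it in past the flap, lowered it onto the peg and let go. The job was handed in after about 14 s on the robot's clock.

- **Contact:** there was no noticeable force while pushing in, and about 5.6 N when the board came to rest on the peg.
- **Board and twin:** the last pictures show the board hanging still with the peg's bars through its hole. The other board stands in the rack unchanged, and the arm is clear of everything.
- **Flap:** it looks dropped, but I checked this only indirectly. The tip of the peg and the flap's shadow in the top picture match the first picture closely (shadow brightness 107 against 104, bare table 152). The board hid the flap in the side view.
- **One disagreement:** the side camera put the held board about 3 mm further off the peg's centre line than the wrist camera did. That was within the hole's clearance, so I aimed slightly between the two.

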